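# Hold the flour sieve over the mixing jug

## Robot

A 7-joint arm with a two-finger parallel gripper is mounted at the origin on the work surface. World frame = base frame: x ahead of the robot, y to its left, z up, the work surface at z = 0. Lengths are in mm, angles in rad, forces in N, time in s.
With the tool pointing down it reaches from about 425 to 1025 mm from the base axis. Payload 9.4 kg.
Tool frame: the origin (TCP) lies at the very end of the fingers, on their centre line; the grasp point (between the pads) lies 19 mm behind it; z points along the fingers, y is the line along which they close (so a half turn about z gives the same grasp; the last joint's range is limited). The gripper opens to 85 mm and grips with 20 to 120 N. Pads are 22 mm wide; open, the fingers measure 114 mm over their backs; the gripper's body (76 mm by 85 mm) begins 54 mm behind the grasp point. The pads swing forward as they close: fully open they stand 13 mm farther back than shut.
Start: joints at [1.139, 0.599, -0.003, 1.599, 0.002, 0.943, -0.08], TCP at [251.858, -679.847, 231.275] pointing down, gripper open.
Joint ranges: [-2.57, 2.57], [-0.35, 1.97], [-1.29, 1.29], [0.11, 2.56], [-1.05, 4.19], [0.11, 1.86], [-2.63, 2.63]. Speed limits (rad/s): [2.22, 2.22, 3.01, 3.01, 3.14, 3.14, 3.14].

## Interface

Orientations are given as a unit quaternion [w, x, y, z].
In Python, from rig import * gives the robot as it stands. The module is installed in compiled form; this text tells all that it offers. Calls block until the motion is done:
- goto(position, orientation): joint-space move of the TCP to a pose.
- move_l(position, orientation=None, max_speed=150, f_stop=None): straight line of the TCP; orientation=None keeps the orientation; max_speed is the mean speed in mm/s. With f_stop (N) it stops when the force on the tool has changed by that much, and returns True; else False.
- set_joints(angles): joint-space move.
- command_gripper(opening, f_grip=None): finger opening in mm; f_grip is the grip in N (None keeps the last); returns when the fingers have stopped.
- sleep(seconds).
- inverse_kinematics(position, orientation): joint angles nearest the present ones, or None.
- read_camera(name): name is "side" or "top" or "wrist"; returns a dict with "image" (384x512x3 uint8, red, green, blue), "camera_matrix" (3x3 intrinsics, pixels), "dist_coeffs" ([k1, k2, p1, p2, k3] as OpenCV has them; the pictures are not rectified), "rvec" (rotation vector, rad) and "tvec" (3), from world to camera coordinates, as OpenCV has them; the wrist camera has in their place "mount" (4x4, takes a point from camera to tool coordinates, whose origin is the TCP and whose axes are the flange's). Camera axes: x right, y down, z forward; pixel columns grow to the right and rows downward; lengths in mm; the calibration is good to about 2 mm. A picture is of the moment at which its call begins: read the wrist's pose just before it. There is no depth.
A pose or a line that the arm cannot do raises PlanningError and nothing moves.
- finish_job(): hands the job in; it is judged then, once.
Trained networks look in a picture, given as the dict that the camera call returned (one of the last four; its "shot" number tells which), for a name from the list of things; names that differ only in an ending like _2 or _b are one class to them, and where a whole thing is asked for, a point or a joint stands for the part that bears it (a point fixed in the world has none). Each returns a list of dicts, best first, with "score" (0 to 1); they miss things now and then, are a little off and sometimes report something else, mostly with a low value. They report only what shows in the picture. A call takes as long as a camera call. They do not tell look-alikes from the thing itself.
- find_in(target, picture): "position" ([x, y, z] in mm, in the coordinates of the camera as it stood for that picture, good to about 4 mm: the middle of the surface that is visible of it).
- pinpoint(target, picture): "position" ([x, y, z] in mm, in the coordinates of the camera as it stood for that picture, good to about 4 mm: a listed point, or the origin of a listed thing).
Readings, each from a call of its own:
- current_time_s(): time.
- current_joint_positions(): joint angles.
- current_qvel(): joint speeds.
- current_effort(): joint torques, N m.
- current_tcp_pos(): TCP position.
- current_tcp_rot(): TCP orientation.
- current_force(): force on the tool from outside, world axes, zero at the start.
- current_ft_torque(): the same for the moment, N m.
- current_opening(): finger opening in mm.
- current_finger_force(): force on a finger pad.
Only numpy, scipy, OpenCV 4.12 (cv2) and the standard library are available. Lean on these libraries where they do the work, as an engineer would, in place of code of your own. Each camera call takes 0.05 s, during which the arm holds its last target. There are 200 camera calls.

## Task

I am about to sift flour for waffles: lift the steel mixing jug off the round swing-arm tray and set it down gently, upright and wholly on the round cork mat. Then take the sieve out of the glass jar, bring it across to the jug and hold it level and centred over the jug's mouth, its bottom about a finger's breadth above the rim without touching, and finish while still holding it there. Leave the glass jar, the bamboo plates and the silicone brush as they stand.

Things in the scene. Friction and masses are not known exactly. Their poses are not given: they have to be found in the camera images.
- jug: Empty steel mixing jug, about 360 g, on the tray at the start: 115 mm high, 110 mm across the rim (wall 3 mm), 94 mm across the foot. Origin at the centre of its underside, z up; its strap handle stands out on the -x side to x = -100 mm.
- jug_handle (a point): Upper outer corner of the jug's handle, where it can be pinched from above across its width: at x = -92, z = 95 mm of the jug. The band is 14 mm wide (along y), 5 mm thick: its level top bar, upper face at z = 105 mm, runs from the wall to x = -100 mm, then it goes straight down at x = -95 to -100 mm and returns to the wall at z = 30 mm.
- jug_mouth (a point): Centre of the jug's mouth, level with its rim, 115 mm above its underside. Axes as the jug's.
- mat: Round cork mat fixed flat on the concrete shelf, 160 mm across, 5 mm thick. Origin at the centre of its underside (on the shelf). It lies on one side of the waffle iron, the jar on the other; which side changes.
- sieve: Small steel flour sieve, about 130 g: round-bottomed bowl 84 mm across and 38 mm deep, a wire ear to x = +70 mm, a straight handle along -x. Origin at the outside of the bowl's bottom, z up. At the start the bowl hangs level in the jar's mouth, ear and handle wires on the jar's rim, handle sticking out over the side.
- sieve_handle (a point): Grip point on the sieve's handle, on its middle line: at x = -98, z = 36 mm of the sieve. The handle is a level bar 14 mm wide (along y), 11 mm thick, from x = -72 to -172 mm.
- sieve_bottom (a point): Lowest point of the sieve's bowl, at the sieve's origin.
- jar: Loose open glass storage jar, 110 mm across, 140 mm high, wall 4 mm (mouth 102 mm). Origin at the centre of its underside. The sieve hangs in its mouth with about 9 mm clear all round.
- tray_centre (a point): Centre of the upper face of the round steel tray's floor, 164 mm above the shelf. The tray is 200 mm across, its rim's top 174 mm above the shelf; the waffle iron stands under it. The point's +x runs along the swing arm to the upright post (24 mm thick, 190 mm high), whose axis is 240 mm away. The arm's pivot is stiff: it stays put unless shoved.
- waffle_iron: Closed waffle iron, does not move: 240 mm (x) by 230 mm (y), 102 mm high, its handle reaching 162 mm from the centre along -x. Origin at the centre of its underside.
- plate1: Lowest of a stack of three loose bamboo plates, 170 mm across, 9 mm each in the stack (30 mm in all). Origin at the centre of its underside.
- plate2: Middle plate of the stack.
- plate3: Top plate of the stack.
- brush: Loose silicone kitchen brush lying on the shelf, 200 mm long, 30 mm wide head, 16 mm high. Origin on the shelf under its middle, x along it towards the head.
Mind the look-alikes: they are no part of the job. Of the things that look like the jug, the middle-sized one is meant.

How it is judged (in metres and radians):
On the way, in this order (a step that is already met when the one before it is completed fails the run):
1. the jug stands upright and let go, wholly on the cork mat (horizontal distance between jug and mat below 0.034 m and height (world z) of jug below 0.009 m and angle between jug's own z axis and vertical below 0.06 rad and contact force between jug and the arm below 0.05 N and contact force between jug and the fingers below 0.05 N and linear speed of jug below 0.02 m/s), for 0.3 s.
2. the sieve is lifted clear of the jar (height (world z) of sieve_bottom above 0.145 m and contact force between sieve and jar below 0.05 N and contact force between sieve and the fingers above 1 N), for 0.1 s.
At the end, for the whole second after the job is handed in: The gripper holds the sieve still, level within 0.16 rad, its bottom centred within 16 mm over the jug's mouth and 4 to 35 mm above the rim, touching neither jug nor jar; the jug stands upright and untouched wholly on the mat (centres within 34 mm); the jar stands within 30 mm of its start (horizontal distance between sieve_bottom and jug_mouth below 0.016 m and z of sieve_bottom in the frame of jug_mouth between 0.004 and 0.035 m and angle between sieve's own z axis and vertical below 0.16 rad and linear speed of sieve below 0.02 m/s and contact force between sieve and the fingers above 1 N and contact force between sieve and jug below 0.05 N and contact force between sieve and jar below 0.05 N and contact force between jug and the arm below 0.05 N and contact force between jug and the fingers below 0.05 N and horizontal distance between jug and mat below 0.034 m and height (world z) of jug below 0.009 m and angle between each of jug, jar's own z axis and vertical below 0.06 rad and distance of jar from where it was at the start of the episode below 0.03 m); the arm keeps its last pose, push and grip.
It fails at once if the glass jar is pushed more than 30 mm or tipped (distance of jar from where it was at the start of the episode above 0.03 m or angle between jar's own z axis and vertical above 0.35 rad).
It fails at once if a bamboo plate is moved more than 30 mm (distance of any of plate1, plate2, plate3 from where it was at the start of the episode above 0.03 m).
It fails at once if the brush is moved more than 30 mm (distance of brush from where it was at the start of the episode above 0.03 m).
It fails at once if the jug is tipped over (angle between jug's own z axis and vertical above 0.7 rad).
It fails at once if the jug is let fall (faster than 0.35 m/s out of the fingers) or banged down on the mat (over 60 N) ((contact force between jug and the fingers below 0.05 N and linear speed of jug above 0.35 m/s) or contact force between jug and mat above 60 N).
It also fails if it takes over 67 s, if anything falls off the work surface, if the arm or the gripper's body presses on something with over 40 N, if the wrist force passes 120 N, or if a joint passes its speed limit or range.

## Working session

There is one attempt and no reset: what is moved stays moved. The work goes in short steps, each a Python script; the robot and the scene stay as the last script left them, time stands still between calls to the robot, and variables do not carry over. Pictures are saved under pics/ and viewed, at most 10 in all, crops included, and the job is handed in when it is done.

```bash
mkdir -p pics && cat > h.py <<'E'
from rig import *
import numpy as np, cv2
from scipy.spatial.transform import Rotation as R
def cam2w(p,c):
    Rm=cv2.Rodrigues(np.array(c["rvec"],float))[0]; return Rm.T@(np.array(p,float)-np.array(c["tvec"],float).ravel())
def pix(p,c):
    u=cv2.projectPoints(np.array([p],float),np.array(c["rvec"],float),np.array(c["tvec"],float),np.array(c["camera_matrix"],float),np.array(c["dist_coeffs"],float))[0]; return u.ravel().round().astype(int)
def save(n,im): cv2.imwrite("pics/"+n,cv2.cvtColor(im,cv2.COLOR_RGB2BGR))
def down(yaw): # tool z down, tool y at angle yaw in world
    y=np.array([np.cos(yaw),np.sin(yaw),0]);z=np.array([0,0,-1.]);x=np.cross(y,z)
    q=R.from_matrix(np.c_[x,y,z]).as_quat(); return [q[3],q[0],q[1],q[2]]
E
python3 - <<'E'
from h import *
for n in("side","top"):
    c=read_camera(n); save(n+".png",c["image"])
    print(n,cam2w([0,0,0],c).round())
    for t in["jug","jug_handle","jug_mouth","mat","sieve","sieve_handle","sieve_bottom","jar","tray_centre","waffle_iron","plate3","brush"]:
        for d in pinpoint(t,c)[:4]:
            w=cam2w(d["position"],c); print(t,round(d["score"],2),w.round(),pix(w,c))
print(current_tcp_pos(),current_tcp_rot(),current_time_s())
E
```

```text
side [  342. -1042.  1008.]
jug 0.65 [350.  22.  -1.] [230 222]
jug 0.65 [167. 287.   4.] [179 177]
jug 0.58 [575.  30. 167.] [297 178]
jug_handle 0.94 [478.  44. 262.] [267 153]
jug_handle 0.77 [287. 316. 132.] [207 143]
jug_handle 0.57 [362. -35.  66.] [234 219]
jug_handle 0.47 [ 507. -318.    0.] [291 301]
jug_mouth 0.8 [579.  22. 277.] [301 150]
jug_mouth 0.8 [166. 284. 160.] [174 144]
jug_mouth 0.67 [345.  22.  78.] [227 205]
mat 0.71 [ 511. -316.    0.] [293 300]
sieve 0.81 [512. 346. 110.] [266 141]
sieve 0.19 [509. 342.   2.] [265 164]
sieve_handle 0.72 [420. 299. 145.] [243 141]
sieve_handle 0.29 [ 513. -317.    0.] [293 300]
sieve_bottom 0.77 [509. 344. 104.] [265 142]
jar 0.91 [509. 348.  -0.] [265 164]
tray_centre 0.77 [587.  31. 164.] [301 178]
waffle_iron 0.96 [607.  -7.   5.] [306 221]
waffle_iron 0.26 [574.  31. 164.] [297 178]
plate3 0.79 [ 728. -269.   20.] [364 276]
brush 0.62 [721. 286.  -2.] [320 170]
top [ 330.  -14. 1506.]
jug 0.82 [167. 284.   2.] [174 283]
jug 0.81 [348.  22.   1.] [244 232]
jug 0.76 [575.  29. 162.] [239 164]
jug_handle 0.92 [482.  41. 264.] [235 188]
jug_handle 0.67 [288. 319. 127.] [156 251]
jug_mouth 0.85 [162. 285. 156.] [164 289]
jug_mouth 0.65 [578.  26. 279.] [238 157]
jug_mouth 0.59 [348.  20.  74.] [244 231]
mat 0.8 [ 515. -317.   -1.] [332 185]
sieve 0.98 [509. 343. 107.] [151 188]
sieve_handle 0.9 [421. 302. 142.] [160 212]
sieve_bottom 0.68 [511. 350. 109.] [148 187]
jar 0.84 [514. 345.  -3.] [157 190]
tray_centre 0.79 [589.  29. 163.] [239 160]
waffle_iron 0.43 [589.  26. 164.] [240 160]
plate3 0.59 [ 726. -271.   18.] [318 130]
brush 0.76 [724. 290.   3.] [171 135]
[ 251.86852739 -679.85832969  231.28885431] [ 2.67548098e-05  9.84300432e-01  1.76501159e-01 -2.48562808e-05] 1.3
```

```bash
python3 - <<'E'
import cv2,numpy as np
a=cv2.imread("pics/side.png")[90:340,130:430];b=cv2.imread("pics/top.png")[80:330,100:400]
cv2.imwrite("pics/both.png",cv2.resize(np.vstack([a,b])[:, :],None,fx=1.2,fy=1.2))
cv2.imwrite("pics/c1.png",cv2.resize(a,(720,600)));cv2.imwrite("pics/c2.png",cv2.resize(b,(720,600)))
E
```

```text
(no output)
```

View pics/c1.png

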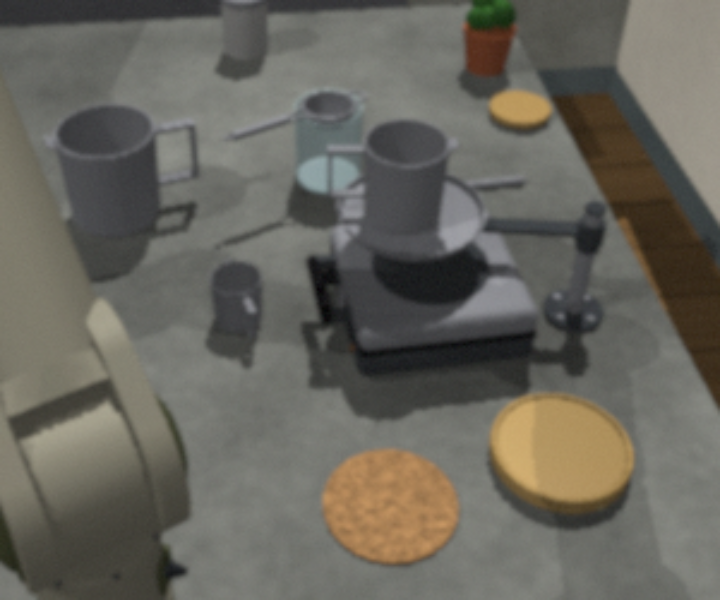

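View pics/c2.png

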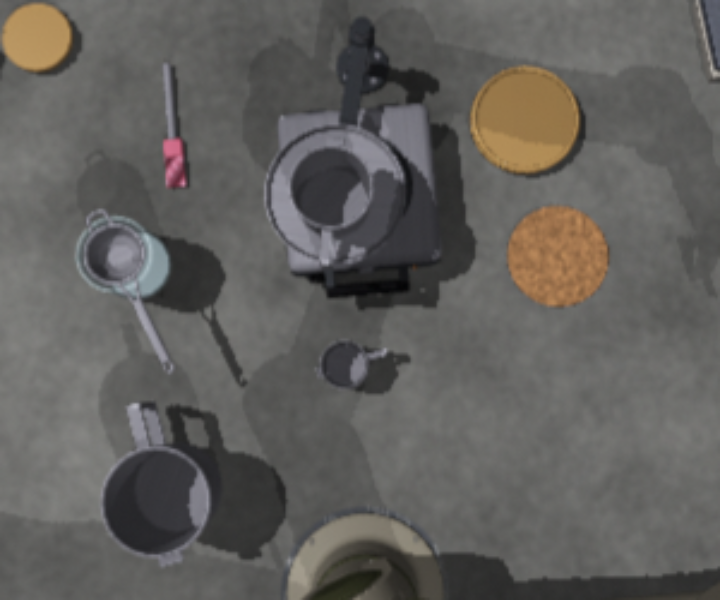

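Looking at the jugs in the side picture: a large one stands at about (175,159), a small one at (229,214) and a middle-sized one on the tray at (299,165), which is the one I want. The cork mat is at (293,300), the plates at (364,278) and the jar with the sieve at (265,142). The top picture agrees: the tray jug is at (239,160), and the large and small ones are at (166,288) and (244,232). Next is a close check with the wrist camera.

```bash
cat >> h.py <<'E'
def wrist(name=None,ts=()):
    p=np.array(current_tcp_pos());q=np.array(current_tcp_rot());c=read_camera("wrist")
    if name: save(name,c["image"])
    T=np.array(c["mount"]);Rt=R.from_quat([q[1],q[2],q[3],q[0]]).as_matrix();out={}
    for t in ts:
        for d in pinpoint(t,c)[:3]:
            w=Rt@(T[:3,:3]@np.array(d["position"])+T[:3,3])+p; out.setdefault(t,[]).append(w); print(t,round(d["score"],2),w.round(1))
    return c,out
def deg(y): return np.degrees(y)
E
python3 - <<'E'
from h import *
p=np.array(current_tcp_pos());
move_l([p[0],p[1],400],max_speed=250)
yaw=np.radians(-9)
for s in(90,-90):
    q=down(yaw+np.radians(s)); j=inverse_kinematics([440,50,400],q); print(s,None if j is None else np.round(j,2))
    j=inverse_kinematics([420,-300,200],q); print(s,None if j is None else np.round(j,2))
q=down(yaw+np.pi/2)
try: goto([440,50,400],q)
except Exception as e:
    print(e); q=down(yaw-np.pi/2); goto([440,50,400],q)
for i in range(2): wrist("w1.png",["jug","jug_handle","jug_mouth","tray_centre"])
print(current_time_s(),current_joint_positions())
E
```

```text
90 [ 0.64  0.16 -0.99  1.93  0.15  1.12  1.  ]
90 [ 0.97  0.46 -0.63  2.08  0.4   0.73  1.5 ]
-90 [ 0.34  0.11 -0.64  1.95  0.07  1.11 -2.06]
-90 [ 0.52  0.39 -0.01  2.11  0.01  0.64 -1.22]
jug 0.7 [573.7  29.7 163.9]
jug 0.56 [348.3  17.4  -0.6]
jug_handle 0.93 [483.5  42.4 256.5]
jug_handle 0.86 [368.1 -35.1  65.3]
jug_handle 0.35 [727.5 289.4  -1.1]
jug_mouth 0.94 [350.3  22.7  77.4]
jug_mouth 0.91 [578.   28.7 276.4]
tray_centre 0.53 [511.5 345.1 107.3]
tray_centre 0.2 [512.5 344.7 114.8]
jug 0.64 [576.1  33.1 165.7]
jug 0.58 [3.481e+02 2.200e+01 1.000e-01]
jug_handle 0.85 [485.8  40.4 259.1]
jug_handle 0.75 [369.8 -36.8  66.2]
jug_mouth 0.89 [578.5  26.  276.9]
jug_mouth 0.63 [351.7  22.   74.1]
5.2833 [ 0.6360485   0.16239168 -0.99234465  1.9344206   0.1508438   1.12227531
  0.99764674]
```

View pics/w1.png

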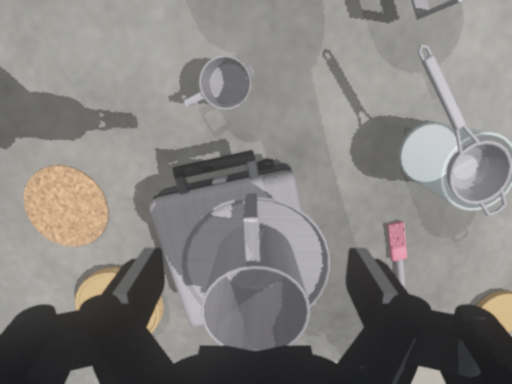

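The wrist picture confirms the choice: the middle-sized jug is on the tray at (255,285) with its handle at (251,225), and the small one is at (225,82). I'll grasp the handle.

```bash
python3 - <<'E'
from h import *
q=down(np.radians(-8.5+90)); command_gripper(50,80)
goto([484.5,42,310],q)
print(move_l([484.5,42,240],q,max_speed=80,f_stop=8))
print("z",current_tcp_pos())
command_gripper(5,90); print(current_opening(),current_finger_force(),current_force())
print(move_l([484.5,42,252],q,max_speed=40),current_force(),current_opening(),current_ft_torque())
move_l([484.5,42,305],q,max_speed=80)
print(current_force(),current_ft_torque(),current_time_s(),current_joint_positions())
c=read_camera("side");save("s2.png",cv2.resize(c["image"][90:340,130:430],(720,600)))
for t in["jug","jug_handle","jug_mouth"]:
    for d in pinpoint(t,c)[:3]: print(t,d["score"],cam2w(d["position"],c).round())
E
```

```text
False
z [484.76037021  42.21167995 240.31816224]
12.386520208900675 87.60257542133331 [-2.17553862 -1.369076    5.43002358]
False [-0.30104093  0.27987401 -4.37799678] 12.297827085443997 [0.03610446 0.35217989 0.02711079]
[ 0.3859563  -0.49141671 -3.75232349] [ 0.01752946  0.32606834 -0.02135081] 8.925 [ 0.52709677  0.34417753 -0.94478804  2.00354111  0.34050527  0.95957866
  0.83273111]
jug 0.96 [165. 289.   5.]
jug 0.86 [346.  25.   1.]
jug 0.61 [572.  30. 232.]
jug_handle 0.89 [480.  46. 323.]
jug_handle 0.75 [364. -33.  64.]
jug_handle 0.69 [288. 318. 132.]
jug_mouth 0.91 [345.  25.  76.]
jug_mouth 0.91 [166. 280. 160.]
jug_mouth 0.85 [576.  27. 342.]
```

View pics/s2.png

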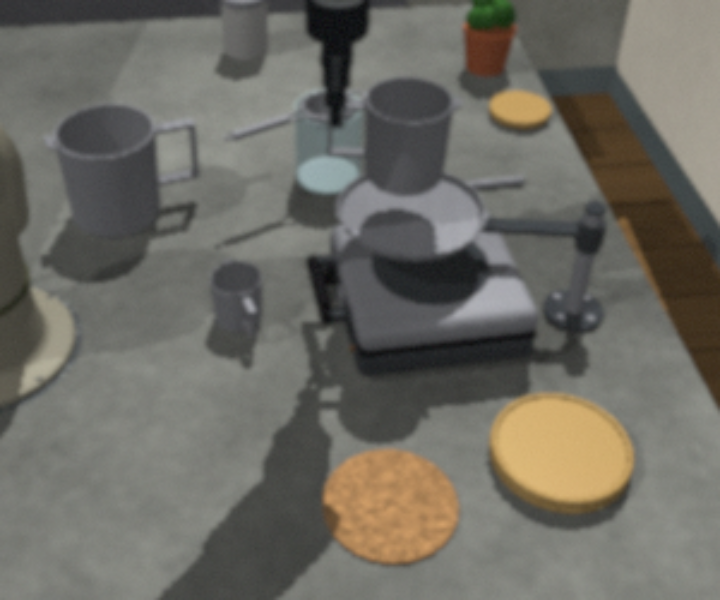

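The jug hangs level from the handle at about (345,130)–(408,130) in the crop, clear of the tray at (410,215). Next I carry it to the mat.

```bash
python3 - <<'E'
from h import *
q=down(np.radians(-8.5+90))
move_l([421.5,-303,300],q,max_speed=140)
move_l([421.5,-303,105],q,max_speed=90)
sleep(0.3)
print(move_l([421.5,-303,78],q,max_speed=15,f_stop=2),current_tcp_pos(),current_force(),current_time_s())
c=read_camera("top")
for t in["jug","jug_handle","jug_mouth"]:
    for d in pinpoint(t,c)[:3]: print(t,d["score"],cam2w(d["position"],c).round())
E
```

```text
True [ 421.16465684 -302.87662535   81.56809233] [0.75745922 0.5601664  0.35121015] 15.7667
jug 0.88 [ 510. -316.    4.]
jug 0.84 [171. 284.   4.]
jug 0.71 [346.  21.   0.]
jug_handle 0.87 [287. 318. 129.]
jug_handle 0.68 [368. -37.  62.]
jug_handle 0.58 [ 423. -302.  105.]
jug_mouth 0.87 [ 515. -317.  121.]
jug_mouth 0.83 [353.  17.  74.]
jug_mouth 0.75 [162. 285. 159.]
```

```bash
python3 - <<'E'
from h import *
q=down(np.radians(-8.5+90))
p=current_tcp_pos()
move_l([p[0],p[1],p[2]-0.7],q,max_speed=5); print(current_force())
command_gripper(40,30)
sleep(0.2)
p=current_tcp_pos()
move_l([p[0],p[1],p[2]+50],q,max_speed=60)
move_l([p[0],p[1],320],q,max_speed=180)
sleep(.3)
for n in("top","side"):
    c=read_camera(n)
    for t in["jug","jug_mouth","mat","jug_handle"]:
        for d in pinpoint(t,c)[:3]:
            w=cam2w(d["position"],c)
            if w[1]<-200: print(n,t,d["score"],w.round())
# sieve options
y=np.radians(26)
for s in(90,-90):
    for P,yy in(([421,301,200],y),([430,-265,230],np.radians(-32))):
        j=inverse_kinematics(P,down(yy+np.radians(s))); print(s,P,None if j is None else np.round(j,2))
print(np.round(current_joint_positions(),2),current_time_s())
save("s3.png",cv2.resize(c["image"][90:340,130:430],(720,600)))
E
```

```text
[-1.90505115  0.62884689  9.46394526]
top jug 0.88 [ 510. -316.    5.]
top jug_mouth 0.59 [ 513. -316.  121.]
top mat 0.77 [ 512. -320.    2.]
top jug_handle 0.6 [ 421. -301.  104.]
side jug 0.73 [ 511. -314.    8.]
side jug_mouth 0.95 [ 511. -319.  119.]
side mat 0.77 [ 508. -318.    0.]
side jug_handle 0.82 [ 419. -297.  101.]
90 [421, 301, 200] [ 0.02  0.62 -1.11  2.06  0.72  0.92  0.53]
90 [430, -265, 230] [ 0.98  0.42 -0.74  2.07  0.4   0.79  1.02]
-90 [421, 301, 200] [-0.39  0.43 -0.47  2.08  0.3   0.69 -2.17]
-90 [430, -265, 230] [-0.29  0.56  1.12  2.14 -0.68  0.86 -0.88]
[ 1.19  0.36 -0.9   1.92  0.33  1.01  1.57] 19.85
```

View pics/s3.png

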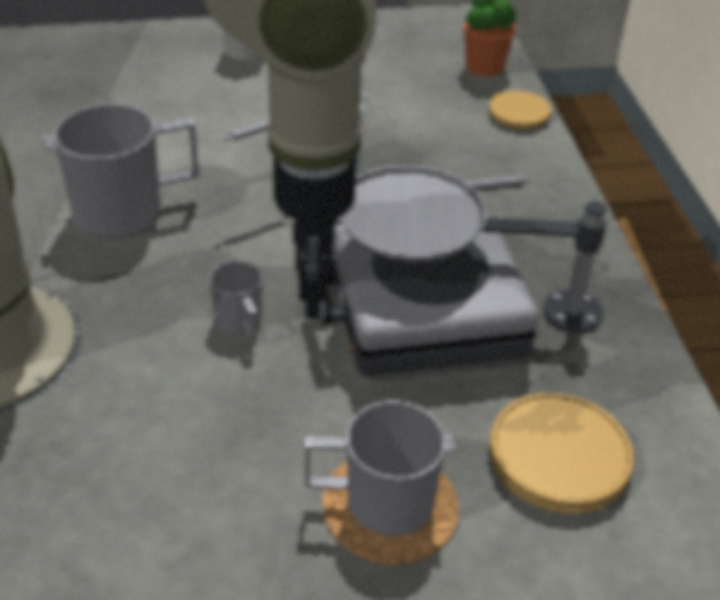

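The jug stands upright and free on the mat, centred at crop (395,465), which projects to about (512,-317) in the world. Next I go to the sieve.

```bash
python3 - <<'E'
from h import *
q=down(np.radians(26+90))
goto([405,293,340],q)
print(np.round(current_joint_positions(),2))
for i in range(3): wrist("w2.png",["sieve_handle","sieve_bottom","sieve","jar"])
print(current_time_s())
E
```

```text
[ 0.17  0.44 -1.26  1.92  0.47  1.13  0.75]
sieve_bottom 0.55 [514.6 346.4 108.3]
sieve 0.95 [514.5 344.8 110.7]
jar 0.85 [ 5.157e+02  3.456e+02 -1.000e-01]
sieve_handle 0.94 [421.4 303.1 144. ]
sieve_bottom 0.68 [514.5 342.3 107.5]
sieve 0.63 [513.8 344.8 112.5]
jar 0.67 [513.3 347.4  -2. ]
sieve_handle 0.97 [423.6 301.5 143.4]
sieve_bottom 0.87 [515.  342.5 107.4]
sieve_bottom 0.56 [513.7 343.6 110.8]
sieve 0.85 [514.8 345.4 113.9]
jar 0.82 [509.9 345.   -2. ]
22.7417
```

View pics/w2.png

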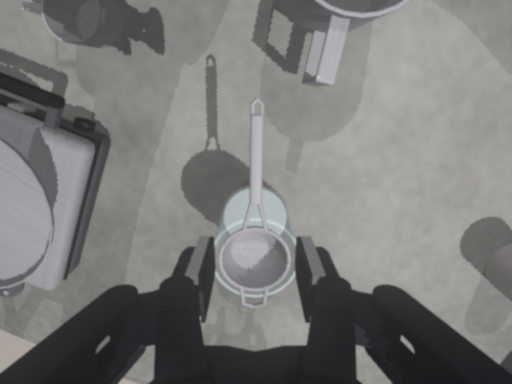

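The wrist picture shows the sieve bowl at (255,258) in the jar mouth and its straight handle from (257,105) to (255,190), in line with the gripper. I'll grasp and lift it.

```bash
python3 - <<'E'
from h import *
q=down(np.radians(25.5+90)); command_gripper(45,60)
goto([424,302,200],q)
print(move_l([424,302,125],q,max_speed=70,f_stop=8),current_tcp_pos())
command_gripper(5,70); print(current_opening(),current_finger_force(),current_force())
move_l([424,302,150],q,max_speed=40)
print(current_force(),current_opening())
move_l([424,302,260],q,max_speed=100)
sleep(.2)
for n in("top","side"):
    c=read_camera(n)
    for t in["sieve","sieve_bottom","sieve_handle","jar"]:
        for d in pinpoint(t,c)[:1]: print(n,t,d["score"],cam2w(d["position"],c).round())
print(np.round(current_joint_positions(),2),current_time_s())
E
```

```text
False [424.11437271 302.19917994 125.34459714]
12.6814208065824 68.28186750411987 [ 0.3755334  -0.38134785  2.08540465]
[ 0.74714509 -0.17642577 -0.4543471 ] 12.650475724090263
top sieve 0.68 [509. 344. 242.]
top sieve_bottom 0.63 [513. 347. 242.]
top jar 0.64 [512. 345.  -3.]
side sieve 0.79 [512. 343. 243.]
side sieve_bottom 0.81 [511. 347. 241.]
side sieve_handle 0.57 [423. 299. 281.]
side jar 0.65 [509. 345.   0.]
[ 0.06  0.54 -1.15  1.99  0.59  1.    0.64] 27.925
```

```bash
python3 - <<'E'
from h import *
move_l([424,302,290],max_speed=100)
th=np.radians(-32); u=np.array([np.cos(th),np.sin(th)])
q=down(th+np.pi/2)
T=np.array([512,-317])-98.4*u
goto([*T,260],q); sleep(.3)
for n in("top","side","top","side"):
    c=read_camera(n)
    for t in["sieve_bottom","sieve","jug_mouth","jug"]:
        for d in pinpoint(t,c)[:3]:
            w=cam2w(d["position"],c)
            if w[1]<-200: print(n,t,round(d["score"],2),w.round(1))
print(current_tcp_pos(),current_opening(),current_finger_force(),np.round(current_joint_positions(),2),current_time_s())
E
```

```text
top sieve_bottom 0.89 [ 514.3 -314.7  244. ]
top sieve_bottom 0.33 [ 510.2 -314.8  242.9]
top sieve 0.78 [ 511.6 -316.3  240.8]
top jug_mouth 0.52 [ 514.8 -315.   121.7]
top jug 0.62 [ 512.4 -314.9    5.5]
side sieve_bottom 0.71 [ 511.4 -315.9  240.1]
side sieve 0.84 [ 510.3 -315.   242.7]
side jug_mouth 0.69 [ 514.2 -319.6  120.1]
side jug 0.95 [ 510.7 -315.9    9.5]
top sieve_bottom 0.94 [ 512.1 -311.9  242.5]
top sieve 0.7 [ 510.6 -317.2  239. ]
top jug_mouth 0.53 [ 514.3 -314.9  120.5]
top jug 0.58 [ 507.9 -312.1    3.9]
side sieve_bottom 0.71 [ 510.3 -315.3  236. ]
side sieve 0.69 [ 510.9 -316.1  239.9]
side jug_mouth 0.56 [ 514.2 -321.   118.6]
side jug 0.63 [ 508.3 -314.5    9.4]
[ 428.55877634 -264.85388715  259.99455336] 12.312321847830432 68.16478371620178 [ 1.15  0.44 -0.97  2.03  0.47  0.91  0.94] 31.7167
```

The sieve is centred over the mouth to about 2 mm, so I lower it to about 17 mm above the rim.

```bash
python3 - <<'E'
from h import *
p=current_tcp_pos()
print(move_l([p[0]+.5,p[1]-1,156],max_speed=60,f_stop=6)); sleep(.5)
for n in("side","top"):
    c=read_camera(n)
    for t in["sieve_bottom","sieve","sieve_handle","jug_mouth","jug","jar"]:
        for d in pinpoint(t,c)[:3]:
            w=cam2w(d["position"],c)
            if w[1]<-200 or t=="jar": print(n,t,round(d["score"],2),w.round(1))
    if n=="side": save("s4.png",cv2.resize(c["image"][210:330,210:370],(800,600)))
print(current_tcp_pos(),current_force(),current_finger_force(),current_time_s())
E
```

```text
False
side sieve_bottom 0.97 [ 513.5 -315.7  134.2]
side sieve 0.88 [ 513.1 -318.4  137.9]
side sieve 0.48 [ 726.9 -272.4   17.4]
side sieve_handle 0.81 [ 429.2 -266.   176.3]
side jug_mouth 0.81 [ 513.2 -318.3  118.7]
side jug_mouth 0.69 [ 419.9 -299.1  101.2]
side jug 0.96 [ 510.9 -316.7    7.5]
top sieve_bottom 0.77 [ 512.3 -316.7  137.7]
top sieve 0.9 [ 511.9 -316.1  138.2]
top jug_mouth 0.61 [ 517.3 -316.3  120.2]
top jug 0.67 [ 510.3 -315.6    5.2]
top jar 0.63 [517.  345.6  -4.7]
[ 429.03614472 -265.85486976  156.00217852] [ 0.4963922   0.49180316 -2.10201209] 68.16665053367615 34.8
```

View pics/s4.png

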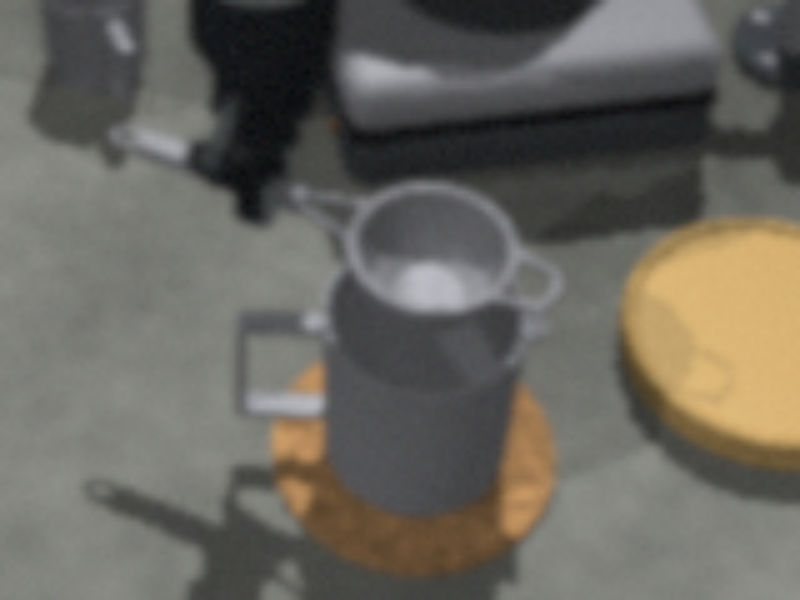

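The sieve bowl at (435,245) is level and centred over the jug mouth at (425,320), held clear of the rim. The jug stands on the mat. I'll hand the job in.

```bash
python3 -c "
from rig import *
print(finish_job())"
```

```text
the job is handed in; nothing more can be done
None
```

I handed the job in with the jug upright on the cork mat and the gripper holding the sieve level over it, centred to about 2 mm with its bottom about 17 mm above the rim; the hand-in call did not report the verdict.

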